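# Turn the rotator wheel until the red-capped vial stands upright

### The arm

A 7-joint arm with a two-finger parallel gripper is mounted at the origin on the work surface; the furniture and walls round the work are solid. World frame = base frame: x ahead of the robot, y to its left, z up, the work surface at z = 0. Lengths are in m, angles in rad, forces in N, time in s.
With the tool pointing down it reaches from about 0.425 to 0.875 m from the base axis. Payload 4.7 kg.
Tool frame: the origin (TCP) lies midway between the tips of the shut fingers; the grasp point (between the pads) lies 19 mm behind it; z points along the fingers, y is the direction in which the jaws open and shut (so a half turn about z gives the same grasp; the last joint's range is limited). The gripper opens to 85 mm and grips with 20 to 120 N. Pads are 22 mm wide; open, the fingers measure 114 mm over their backs; the gripper's body (76 mm by 85 mm) begins 54 mm behind the grasp point. The pads swing forward as they close: fully open they stand 13 mm farther back than shut.
Start: joints at [1.344, 0.321, -0.07, 1.45, 0.023, 1.371, -0.057], TCP at [0.155, -0.631, 0.231] pointing down, gripper open.
Joint ranges: [-2.86, 2.86], [-0.3, 2.09], [-1.38, 1.24], [0.06, 2.45], [-1.56, 4.7], [0.09, 2.05], [-2.69, 2.69]. Speed limits (rad/s): [2.57, 2.57, 3.14, 3.14, 3.14, 3.14, 3.14].

### API

Orientations are given as a 3x3 rotation matrix whose columns are the frame's x, y, z axes.
In Python, from station import arm gives the robot as it stands. The module is installed in compiled form; this text tells all that it offers.
- The arm moves only by the tool move_arm, never from a script. Its argument "targets" is a list of rows, each a list of 4 numbers: the shift along the tool's x, y, z in mm, then the turn about the tool's z in rad. In form: [[tx, ty, tz, yaw], ...]. A call has exactly 5 rows; each row is the pose to reach, as a shift and turn from the pose measured when the call began, along the tool's axes at that moment; what a row does not reach only later rows make up. A row lasts 1/10 s, in which the tool goes at most 50 mm and 8.59 degrees, less where a joint would pass 70% of its speed; a pose out of reach is approached as far as the arm can. A call with a gripper value outside its range is refused whole. "fingers" is the opening, from 0 (shut) to 1 (fully open), set as the call begins (left out, the last holds). The fingers move at their own pace and stop on an object; "force" is the grip in N (left out, the last holds). Time passes only in rows, so rows that repeat a pose let the fingers close, or fill a call up. It gives the time, the measured TCP pose, the force and the opening at its end, in the units of the state.
- arm.state(): the state, without advancing time (a new reading comes with each control period).
- arm.get_image(name): name is "side" or "top" or "wrist"; returns the picture (384x512x3 uint8, red, green, blue); there is no depth.
- arm.get_calibration(name): a dict with "fx", "fy", "cx", "cy" (pixels), "dist_coeffs" ([k1, k2, p1, p2, k3] as OpenCV has them; the pictures are not rectified), "cam_to_world" (4x4, takes a point from camera to world coordinates); the wrist camera has in their place "mount" (4x4, takes a point from camera to tool coordinates, whose origin is the TCP and whose axes are the flange's). Camera axes: x right, y down, z forward; pixel columns grow to the right and rows downward; lengths in m; the calibration is good to about 2 mm. A picture is of the moment at which its call begins: read the wrist's pose just before it. get_calibration takes no time and is no camera call.
- arm.hand_in(): hands the job in, once; it reports no verdict.
The state is a dict: "time": time; "joint_pos": joint angles; "dq": joint speeds; "effort": joint torques, N m; "eef_pos": TCP position; "orientation": TCP orientation; "ft_force": force on the tool from outside, world axes, zero at the start; "ft_torque": the same for the moment, N m; "gripper_width": finger opening in m.
Only numpy, scipy, OpenCV 4.12 (cv2) and the standard library are available. Lean on these libraries where they do the work, as an engineer would, in place of code of your own. Each camera call takes 0.05 s, during which the arm holds its last target.

### The job

The mixing run is over and one last vial, the red-capped one, still hangs head-down on the wheel of the vial rotator. With the fingertips, push the wheel round by its arms, one arm after another as they come by, until the red-capped vial points straight up so that it can be uncapped, then take the hand away. Do not touch the red-capped glass vial itself, and leave the vials and the timer that stand beside the rotator alone.

Things in the scene. Friction and masses are not known exactly. Their poses are not given: they have to be found in the camera images.
- vial_rotator: white bench-top end-over-end vial rotator, motor off, fixed to the bench. Origin on the bench below the middle of its upright wheel; x runs level along the axle, from the front into the housing; y left seen from the front, z up. Foot 160 x 200 x 14 mm (x -62 to +98 mm). Housing behind the wheel: 120 mm wide, x +30 to +94 mm, 188 mm high. Nothing stands above the wheel.
- hub (a point): centre of the wheel, on its axle, 165 mm above the bench; axes as vial_rotator, not turning. The wheel has a black hub (radius 23 mm) and five arms 72 degrees apart, all in the upright plane x = 0. Each arm is a 10 mm rod with a grey cup, 34 mm across, 78 to 107 mm from the axle. One arm carries the red-capped vial; the four others are empty. Arms may be pushed on rod or cup.
- wheel (a joint): angle of the wheel in rad: 0 (or 2 pi, -2 pi) when the red-capped vial points straight up, pi straight down; grows clockwise seen from the front (the robot's side). Arm k points k x 72 degrees clockwise from the red-capped vial's arm. It turns either way through more than a turn; dry friction of 0.12 N m (about 1.3 N of push at a cup) keeps it wherever it is left.
- red_vial: red-capped glass vial, 27 mm diameter x 58 mm, clamped in the cup of one arm and turning with the wheel; origin at the centre of its foot, 83 mm from the axle, its z axis points outward along the arm to the cap (cap end 141 mm from the axle). Not to be touched.
- black_vial: loose black-capped vial, 27 mm diameter x 58 mm, standing on the bench to the left of the rotator's foot; origin at the centre of its foot. Leave alone.
- white_vial: loose white-capped vial, 27 mm diameter x 58 mm, standing on the bench to the left of the rotator's foot; origin at the centre of its foot. Leave alone.
- blue_vial: loose blue-capped vial, 27 mm diameter x 58 mm, standing on the bench to the left of the rotator's foot; origin at the centre of its foot. Leave alone.
- timer: loose cream digital timer, 62 x 64 x 18 mm, lying on the bench to the right of the rotator's foot; origin at the centre of its underside. Leave alone.

How it is judged:
By the outcome, as a careful person would: the job done as asked, in the order asked, and still so for the second after the job is handed in, with the robot touching nothing.
It also fails if it takes over 59 s, if anything falls off the work surface, if the arm or the gripper's body presses on something with over 40 N, if the wrist force passes 120 N, or if a joint passes its speed limit or range.

## Working session

There is one attempt and no reset: what is moved stays moved. The work goes in short steps, Python scripts to look and compute and a tool call to move; the robot and the scene stay as the last step left them, time stands still between calls to the robot, and variables do not carry over. Pictures are saved under pics/ and viewed, and the job is handed in when it is done.

Besides the shell and the picture viewer there is one more tool, called as a command line: name --pt "numbers of a row" for each row, then --argument value for the rest. move_arm: Moves the arm, as the interface text tells. Its arguments: {"type":"object","properties":{"targets":{"type":"array"},"fingers":{"type":"number"},"force":{"type":"number"}},"required":["targets"]}

```bash
mkdir -p pics
python3 - <<'E'
from station import arm
import cv2
s=arm.state()
for k,v in s.items(): print(k,v)
for n in ("side","top","wrist"):
    c=arm.get_calibration(n); print(n,c)
    cv2.imwrite(f"pics/{n}0.png",cv2.cvtColor(arm.get_image(n),cv2.COLOR_RGB2BGR))
E
```

```text
time 0.0
joint_pos [ 1.34409476  0.32182844 -0.07006296  1.45168308  0.02260839  1.37079664
 -0.0569207 ]
dq [-0.00117746 -0.00053801 -0.00069472  0.00046236  0.00112882  0.00196699
 -0.00084266]
effort [ 4.51341912e-04 -4.93576920e+01 -3.82021246e-01 -3.14336264e+01
  1.30501753e-02  1.15322100e-02 -2.94833444e-05]
eef_pos [ 0.15481966 -0.63073564  0.23021575]
orientation [[ 9.71149225e-01  2.38471924e-01 -5.69874019e-04]
 [ 2.38472577e-01 -9.71147483e-01  1.84283875e-03]
 [-1.13966417e-04 -1.92557075e-03 -9.99998140e-01]]
ft_force [0.41175558 0.11852735 0.12269818]
ft_torque [-0.02859991  0.01414807  0.04111186]
gripper_width 0.08555088954194068
side {'fx': 491.8348913883357, 'fy': 491.8348913883357, 'cx': 260.2019952692397, 'cy': 189.95076252708287, 'dist_coeffs': array([-0.04804073,  0.        ,  0.        ,  0.        ,  0.        ]), 'cam_to_world': array([[ 4.64054678e-01, -4.01398749e-01,  7.89640615e-01,
        -4.03553196e-01],
       [-8.85806369e-01, -2.09702705e-01,  4.13970836e-01,
        -4.45405297e-01],
       [-5.77602835e-04, -8.91573788e-01, -4.52875089e-01,
   
[... 415 characters left out ...]
1,  0.00720052,  0.00961995],
       [-0.00575404, -0.14199192, -0.98985109,  1.00157846],
       [ 0.        ,  0.        ,  0.        ,  1.        ]])}
wrist {'fx': 318.7423993423386, 'fy': 318.7423993423386, 'cx': 256.6723571368616, 'cy': 188.8343217539122, 'dist_coeffs': array([-0.02970667,  0.        ,  0.        ,  0.        ,  0.        ]), 'mount': array([[-1.75135839e-04, -9.61500443e-01, -2.74803326e-01,
         6.89825053e-02],
       [ 9.99999826e-01, -1.34358193e-05, -5.90303125e-04,
        -2.00661467e-04],
       [ 5.63884508e-04, -2.74803381e-01,  9.61500277e-01,
        -1.41871351e-01],
       [ 0.00000000e+00,  0.00000000e+00,  0.00000000e+00,
         1.00000000e+00]])}
```

View pics/side0.png

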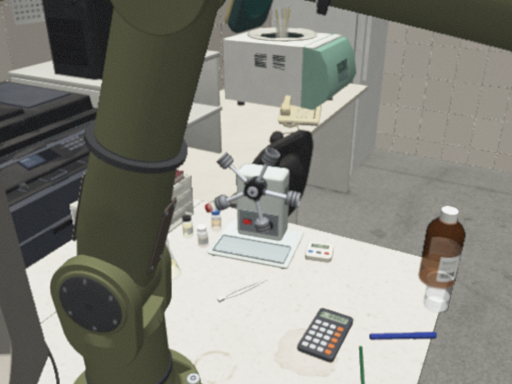

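View pics/top0.png

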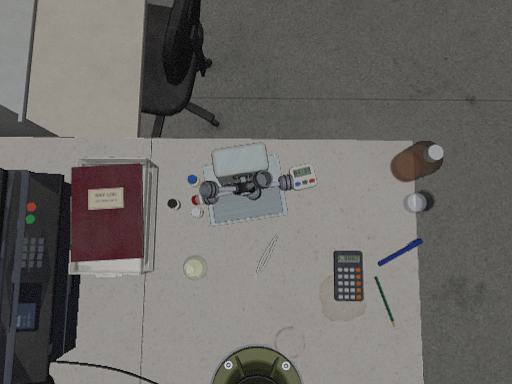

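Run:
```python
import cv2
a=cv2.imread('pics/side0.png')[130:280,160:350]; cv2.imwrite('pics/s0c.png',cv2.resize(a,None,fx=4,fy=4,interpolation=cv2.INTER_CUBIC))
a=cv2.imread('pics/top0.png')[130:235,155:325]; cv2.imwrite('pics/t0c.png',cv2.resize(a,None,fx=4.5,fy=4.5,interpolation=cv2.INTER_CUBIC))
```

```text
(no output)
```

View pics/s0c.png

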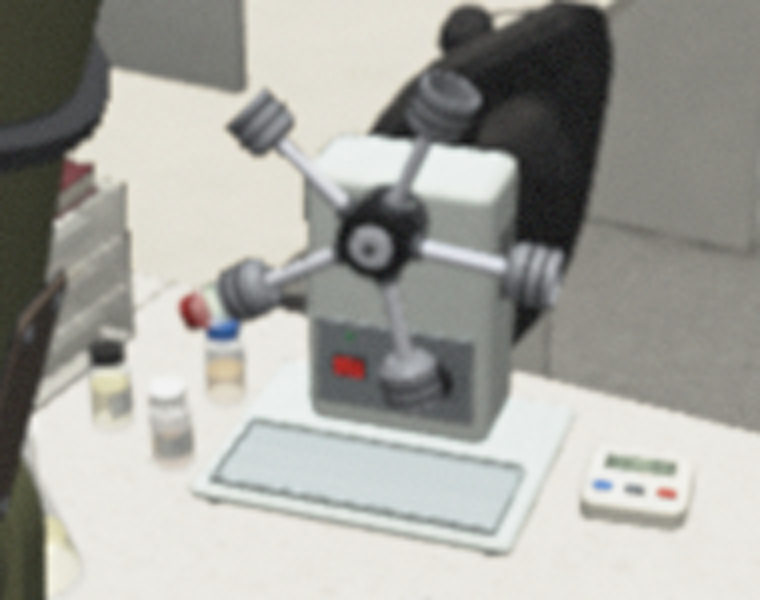

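View pics/t0c.png

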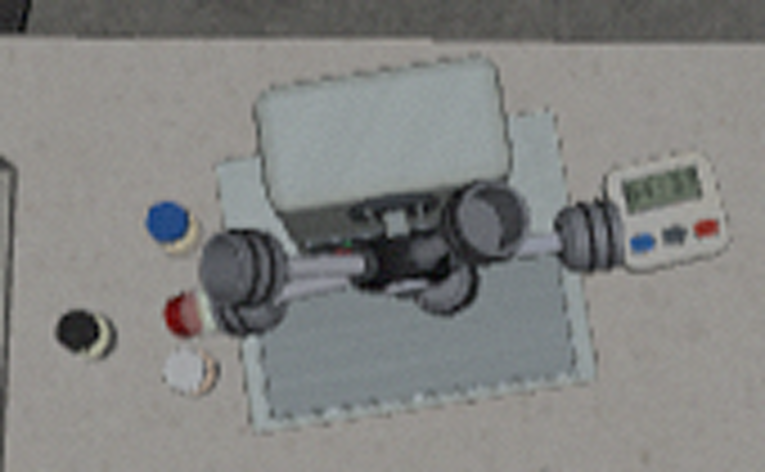

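```bash
cat > h.py <<'E'
import numpy as np, cv2
from station import arm
def proj(P,c):
    T=np.linalg.inv(c["cam_to_world"]); r,_=cv2.Rodrigues(T[:3,:3])
    K=np.array([[c["fx"],0,c["cx"]],[0,c["fy"],c["cy"]],[0,0,1]])
    return cv2.projectPoints(np.asarray(P,float),r,T[:3,3],K,c["dist_coeffs"])[0][:,0]
def R(yaw): return np.array([[np.cos(yaw),-np.sin(yaw),0],[np.sin(yaw),np.cos(yaw),0],[0,0,1]])
def armdir(th): return np.array([0,-np.sin(th),np.cos(th)])
def save(n,name,crop=None,f=1):
    a=cv2.cvtColor(arm.get_image(n),cv2.COLOR_RGB2BGR)
    if crop: a=a[crop[2]:crop[3],crop[0]:crop[1]]
    cv2.imwrite('pics/'+name,cv2.resize(a,None,fx=f,fy=f,interpolation=cv2.INTER_CUBIC))
E
python3 - <<'E'
from h import *
from scipy.optimize import least_squares
s=arm.get_calibration("side"); t=arm.get_calibration("top")
H=np.array([0,0,.165]); d=np.radians(72)
def pts(th):
    f=[[-.062,.1,0],[-.062,-.1,0],[.098,-.1,.0]]
    S=[H+.0925*armdir(th+k*d) for k in range(5)]+[H+.138*armdir(th)]+f[:2]
    T=[H+.0925*armdir(th+k*d) for k in range(4)]+[[-.062,.1,.014],[-.062,-.1,.014],[.098,-.1,.014],[.098,.1,.014]]
    return np.array(S),np.array(T)
os=np.array([(250,288),(262,123),(442,105),(535,273),(410,378),(193,308),(202,494),(508,552)])/4+[160,130]
ot=np.array([(250,285),(240,268),(484,225),(588,236),(255,430),(592,378),(552,112),(220,165)])/4.5+[155,130]
def res(p):
    S,T=pts(p[3]); Rm=R(p[2]); o=[p[0],p[1],0]
    return np.r_[(proj(S@Rm.T+o,s)-os).ravel(),(proj(T@Rm.T+o,t)-ot).ravel()]
r=least_squares(res,[.55,0,0.1,np.radians(255)],loss='soft_l1')
print(r.x,np.degrees(r.x[2:])); print(np.round(res(r.x).reshape(-1,2),1))
E
```

```text
[0.48277087 0.03282184 0.15566599 4.18410526] [  8.91900439 239.73157244]
[[ 0.9 -0.2]
 [ 0.7 -0. ]
 [ 0.3  1. ]
 [-0.2  0.5]
 [ 0.5 -0. ]
 [ 0.6  0.7]
 [-3.   2. ]
 [ 0.7  3.6]
 [-0.7  2.6]
 [ 0.8 -0.6]
 [-1.4 -0.4]
 [-0.8  0.3]
 [-1.9  0.2]
 [ 0.7  0.4]
 [-0.  -1. ]
 [-2.  -1.9]]
```

move_arm --pt "0 0 -40 0" --pt "0 0 -80 0.04" --pt "0 0 -120 0.085" --pt "0 0 -150 0.085" --pt "0 0 -150 0.085" --fingers 0

```text
time: 0.65
eef_pos: [0.1554, -0.6325, 0.386]
orientation: [[0.988, 0.155, 0.002], [0.155, -0.988, -0.007], [0.001, 0.007, -1.0]]
ft_force: [-0.7, 1.1, -0.4]
gripper_width: 0.0121
```

```bash
cat >> h.py <<'E'
O=np.array([0.48277,0.03282,0]);YAW=0.15567
def st():
    s=arm.state(); Rr=R(YAW)
    p=Rr.T@(s["eef_pos"]-O); A=Rr.T@s["orientation"]
    print("t",round(s["time"],2),"world",np.round(s["eef_pos"],4),"rot mm",np.round(p*1000,1),"F",np.round(s["ft_force"],2),"w",round(s["gripper_width"],4))
    print("toolx",np.round(A[:,0],3),"tooly",np.round(A[:,1],3))
    return p,A,s
E
python3 - <<'E'
from h import *
p,A,s=st(); print(np.round(s["joint_pos"],2))
for w in ([.42,-.3,.38],[.44,.13,.38]): print(np.round(s["orientation"].T@(np.array(w)-s["eef_pos"])*1000))
E
```

```text
t 0.65 world [ 0.1554 -0.6325  0.386 ] rot mm [-426.6 -606.5  386. ] F [-0.69  1.06 -0.36] w 0.0121
toolx [1.    0.    0.001] tooly [ 0.    -1.     0.007]
[ 1.33  0.3  -0.05  1.17  0.02  1.66 -0.14]
[ 313. -287.    4.]
[ 400. -709.    1.]
```

move_arm --pt "37 -33 0 0" --pt "74 -67 0 0" --pt "110 -100 0 0" --pt "147 -135 0 0" --pt "184 -168 0 0"

```text
time: 1.15
eef_pos: [0.3114, -0.4363, 0.3839]
orientation: [[0.988, 0.155, 0.001], [0.155, -0.988, -0.006], [0.0, 0.006, -1.0]]
ft_force: [1.2, -0.4, 0.1]
gripper_width: 0.0002
```

move_arm --pt "35 -33 0 0" --pt "70 -67 0 0" --pt "100 -100 0 0" --pt "125 -140 0 0" --pt "140 -180 0 0"

```text
time: 1.65
eef_pos: [0.4228, -0.2341, 0.3814]
orientation: [[0.988, 0.157, -0.0], [0.157, -0.988, -0.004], [-0.001, 0.004, -1.0]]
ft_force: [0.6, 0.5, 0.0]
gripper_width: -0.0
```

Run:
```python
from h import *
st(); save("wrist","w1.png"); save("side","s1.png",(150,400,60,260),3)
```

```text
t 1.65 world [ 0.4228 -0.2341  0.3814] rot mm [-100.6 -254.4  381.4] F [0.63 0.47 0.05] w -0.0
toolx [ 1.     0.002 -0.001] tooly [ 0.002 -1.     0.004]
```

View pics/s1.png

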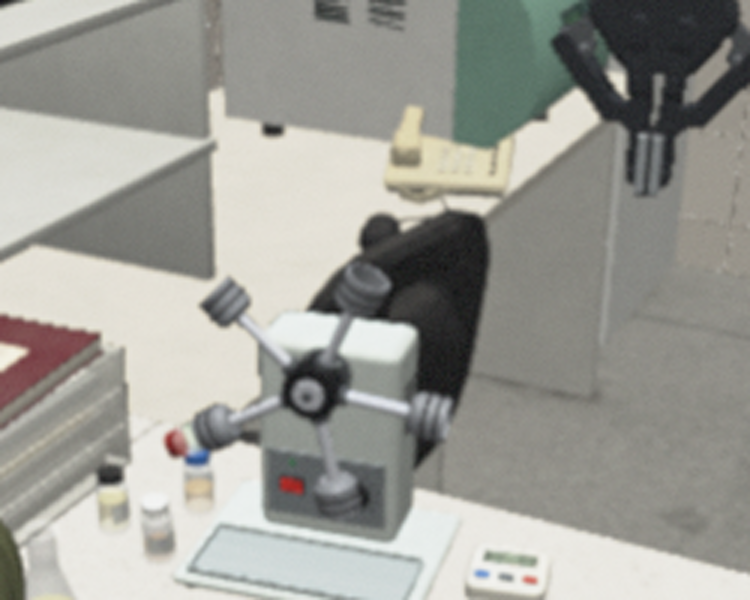

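View pics/w1.png

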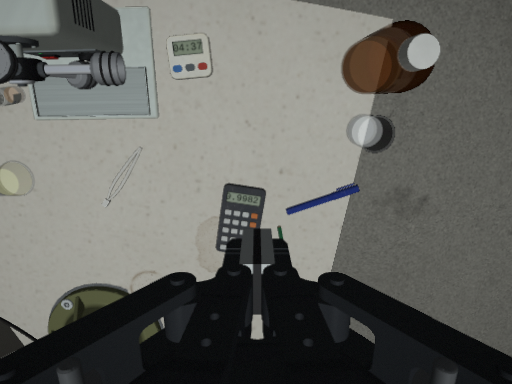

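move_arm --pt "10 -30 0 0.14" --pt "20 -60 0 0.28" --pt "30 -90 0 0.42" --pt "40 -120 0 0.56" --pt "50 -150 0 0.7"

```text
time: 2.25
eef_pos: [0.4481, -0.0725, 0.3812]
orientation: [[0.858, -0.513, 0.0], [-0.513, -0.858, -0.004], [0.003, 0.004, -1.0]]
ft_force: [0.1, -0.5, 0.2]
gripper_width: 0.0001
```

```bash
cat >> h.py <<'E'
def to(x,y,z):
    p,A,s=st(); print("shift",np.round(A.T@(np.array([x,y,z])-p*1000),1), "yaw left", round(np.arctan2(*( [-A[0,0],-A[1,0]] )) if 0 else np.arctan2(A[0,0],-A[1,0]),3))
E
python3 -c "
from h import *
to(0,135,380)"
```

```text
t 2.25 world [ 0.4481 -0.0725  0.3812] rot mm [-50.5 -98.6 381.2] F [ 0.08 -0.54  0.18] w 0.0001
toolx [ 0.768 -0.64   0.003] tooly [-0.64  -0.768  0.004]
shift [-1.108e+02 -2.118e+02  1.000e-01] yaw left 0.876
```

move_arm --pt "-22 -42 0 0.14" --pt "-44 -84 0 0.28" --pt "-66 -127 0 0.42" --pt "-88 -170 0 0.56" --pt "-111 -212 0 0.7"

```text
time: 2.75
eef_pos: [0.4538, 0.0991, 0.3921]
orientation: [[0.504, -0.864, 0.018], [-0.864, -0.504, 0.003], [0.006, -0.017, -1.0]]
ft_force: [-1.9, -0.1, 2.1]
gripper_width: -0.0003
```

```bash
python3 -c "
from h import *
to(0,135,380);save('wrist','w2.png'); save('side','s2.png',(150,400,60,260),3)"
```

```text
t 2.75 world [0.4538 0.0991 0.3921] rot mm [-18.4  70.  392.1] F [-1.87 -0.15  2.14] w -0.0003
toolx [ 0.364 -0.931  0.006] tooly [-0.931 -0.364 -0.017]
shift [-53.9 -40.6  12.5] yaw left 0.373
```

View pics/s2.png

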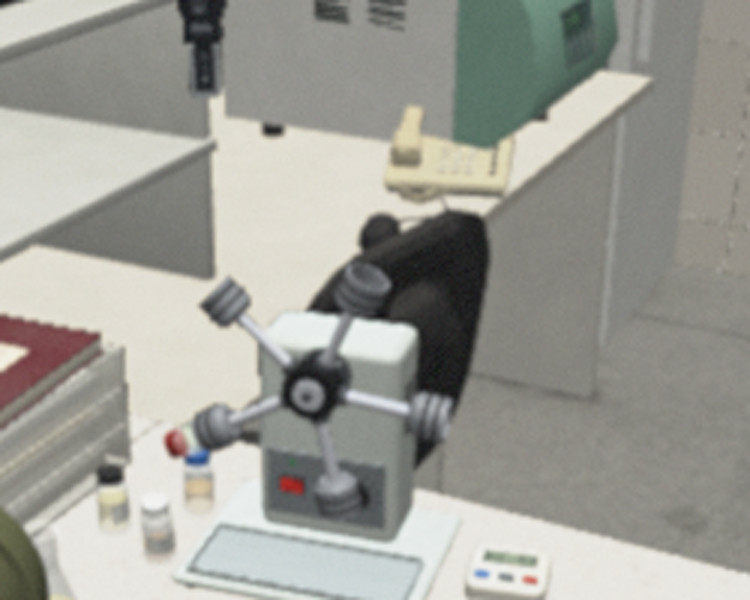

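View pics/w2.png

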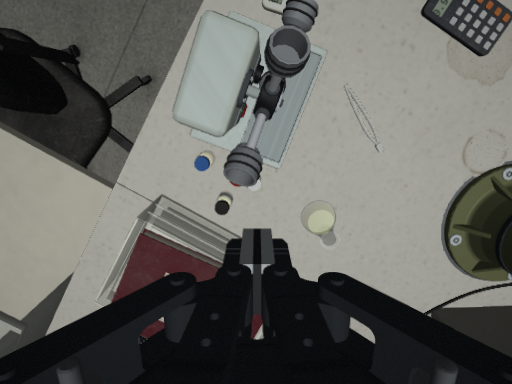

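move_arm --pt "-15 -10 3 0.1" --pt "-30 -20 6 0.2" --pt "-45 -30 10 0.3" --pt "-54 -40 12 0.37" --pt "-54 -40 12 0.37"

```text
time: 3.35
eef_pos: [0.4811, 0.0381, 0.3767]
orientation: [[0.238, -0.971, 0.011], [-0.97, -0.237, 0.057], [-0.053, -0.024, -0.998]]
ft_force: [0.7, -0.6, -1.0]
gripper_width: -0.0001
```

```bash
python3 -c "
from h import *
to(0,135,380);print(arm.state()['joint_pos'].round(2))"
```

```text
t 3.35 world [0.4811 0.0381 0.3767] rot mm [ -0.8   5.4 376.7] F [ 0.7  -0.58 -0.97] w -0.0001
toolx [ 0.085 -0.995 -0.053] tooly [-0.996 -0.084 -0.024]
shift [-129.   -11.8    3.8] yaw left 0.085
[ 1.54 -0.3  -1.31  1.58 -0.35  1.64 -2.69]
```

move_arm --pt "0 0 0 -0.14" --pt "0 0 0 -0.28" --pt "0 0 0 -0.42" --pt "0 0 0 -0.56" --pt "0 0 0 -0.7"

```text
time: 3.85
eef_pos: [0.4809, 0.0369, 0.3764]
orientation: [[0.811, -0.584, 0.011], [-0.584, -0.81, 0.057], [-0.025, -0.052, -0.998]]
ft_force: [-0.1, -0.9, -0.1]
gripper_width: 0.0003
```

move_arm --pt "0 0 0 -0.14" --pt "0 0 0 -0.28" --pt "0 0 0 -0.42" --pt "0 0 0 -0.56" --pt "0 0 0 -0.7"

```text
time: 4.35
eef_pos: [0.4807, 0.0358, 0.376]
orientation: [[0.997, 0.082, 0.01], [0.081, -0.995, 0.057], [0.014, -0.056, -0.998]]
ft_force: [-0.4, -0.1, -0.0]
gripper_width: -0.0001
```

```bash
python3 -c "
from h import *
to(0,135,380);print(arm.state()['joint_pos'].round(2));save('side','s3.png')"
```

```text
t 4.35 world [0.4807 0.0358 0.376 ] rot mm [ -1.6   3.3 376. ] F [-0.37 -0.06 -0.02] w -0.0001
toolx [ 0.997 -0.075  0.014] tooly [-0.074 -0.996 -0.056]
shift [  -8.2 -131.5    3.2] yaw left 1.496
[ 1.2  -0.12 -1.16  1.58 -0.17  1.6  -1.45]
```

View pics/s3.png

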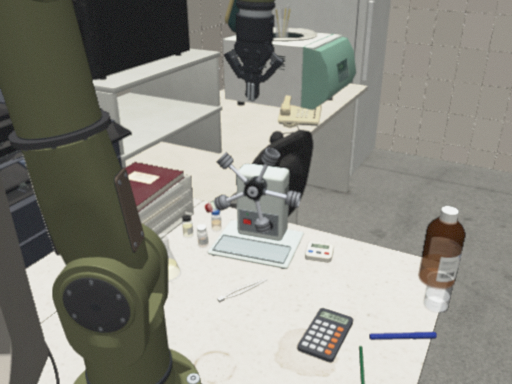

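move_arm --pt "0 -10 0 -0.14" --pt "0 -20 0 -0.28" --pt "0 -30 0 -0.42" --pt "0 -40 0 -0.56" --pt "0 -50 0 -0.7"

```text
time: 4.9
eef_pos: [0.4763, 0.085, 0.3784]
orientation: [[0.704, 0.71, 0.009], [0.709, -0.703, 0.056], [0.047, -0.033, -0.998]]
ft_force: [-0.2, -0.1, -0.8]
gripper_width: 0.0003
```

```bash
python3 -c "
from h import *
to(0,135,380);print(arm.state()['joint_pos'].round(2))"
```

```text
t 4.9 world [0.4763 0.085  0.3784] rot mm [  1.7  52.5 378.4] F [-0.19 -0.08 -0.77] w 0.0003
toolx [0.805 0.591 0.047] tooly [ 0.592 -0.805 -0.033]
shift [ 47.5 -67.4   2.9] yaw left 2.204
[ 1.07 -0.11 -1.14  1.57 -0.16  1.6  -0.85]
```

move_arm --pt "10 -14 0 -0.14" --pt "20 -27 1 -0.28" --pt "29 -40 2 -0.42" --pt "38 -54 3 -0.56" --pt "47 -67 3 -0.7"

```text
time: 5.4
eef_pos: [0.4616, 0.1654, 0.3794]
orientation: [[0.078, 0.997, 0.009], [0.995, -0.078, 0.055], [0.056, 0.005, -0.998]]
ft_force: [0.2, 0.2, 0.1]
gripper_width: 0.0002
```

```bash
python3 -c "
from h import *
to(0,135,330);print(arm.state()['joint_pos'].round(2))
save('wrist','w4.png')
save('side','s4.png')"
```

```text
t 5.4 world [0.4616 0.1654 0.3794] rot mm [-3.000e-01  1.343e+02  3.794e+02] F [0.16 0.22 0.13] w 0.0002
toolx [0.231 0.971 0.056] tooly [ 0.973 -0.232  0.005]
shift [-2.  -0.1 49.4] yaw left 2.908
[ 0.92 -0.1  -1.17  1.56 -0.14  1.59 -0.33]
```

View pics/s4.png

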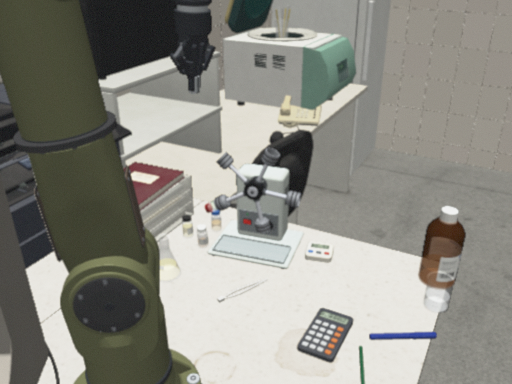

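View pics/w4.png

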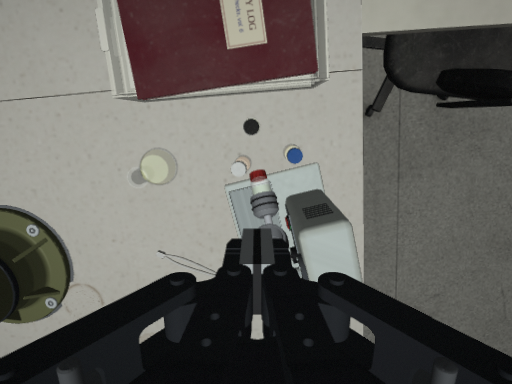

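move_arm --pt "0 0 20 -0.1" --pt "0 0 50 -0.2" --pt "0 0 80 -0.235" --pt "0 0 110 -0.235" --pt "0 0 110 -0.235"

```text
time: 6.0
eef_pos: [0.46, 0.1716, 0.2664]
orientation: [[-0.151, 0.988, 0.002], [0.987, 0.151, 0.055], [0.054, 0.011, -0.998]]
ft_force: [-0.8, -0.6, -0.0]
gripper_width: -0.0001
```

```bash
python3 -c "
from h import *
to(0,116,208);print(arm.state()['joint_pos'].round(2))
save('side','s5.png',(150,350,90,240),4)"
```

```text
t 6.0 world [0.46   0.1716 0.2664] rot mm [ -1.  140.6 266.4] F [-0.76 -0.6  -0.01] w -0.0001
toolx [0.004 0.999 0.054] tooly [ 1.    -0.004  0.011]
shift [-27.7   0.4  56.9] yaw left 3.138
[ 0.88 -0.04 -1.21  1.76 -0.09  1.37 -0.16]
```

View pics/s5.png

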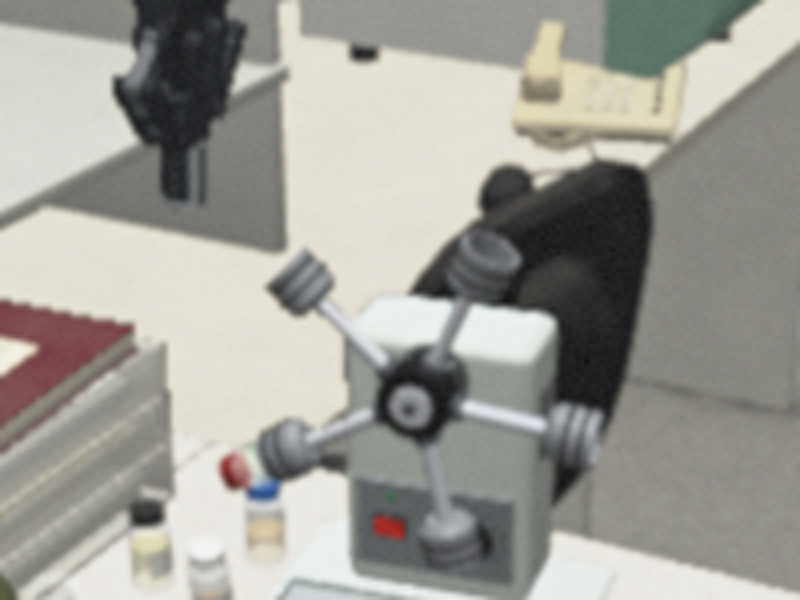

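move_arm --pt "-3 0 20 0" --pt "-8 0 40 0" --pt "-15 0 57 0" --pt "-25 0 57 0" --pt "-28 0 57 0"

```text
time: 6.55
eef_pos: [0.4673, 0.1461, 0.2117]
orientation: [[-0.149, 0.989, 0.007], [0.987, 0.148, 0.056], [0.054, 0.016, -0.998]]
ft_force: [0.3, 0.1, 0.7]
gripper_width: -0.0003
```

```bash
python3 -c "
from h import *
to(0,116,208)
for th in range(-48,60,8):
    t=np.radians(th)
    r=107 if th<0 else 92
    print(th, round(-r*np.sin(t)+17*np.cos(t)+11), round(165+r*np.cos(t)+17*np.sin(t)-(15 if th<0 else 0)))
save('side','s6.png',(150,350,90,240),4)
save('top','t6.png',(155,325,130,235),4.5)"
```

```text
t 6.55 world [0.4673 0.1461 0.2117] rot mm [  2.2 114.3 211.7] F [0.3  0.09 0.69] w -0.0003
toolx [0.006 0.999 0.054] tooly [ 1.    -0.007  0.016]
shift [ 1.5 -2.3  3.7] yaw left 3.135
-48 102 209
-40 93 221
-32 82 232
-24 70 241
-16 57 248
-8 43 254
0 28 257
8 15 258
16 2 258
24 -11 256
32 -23 252
40 -35 246
48 -46 239
56 -56 231
```

View pics/s6.png

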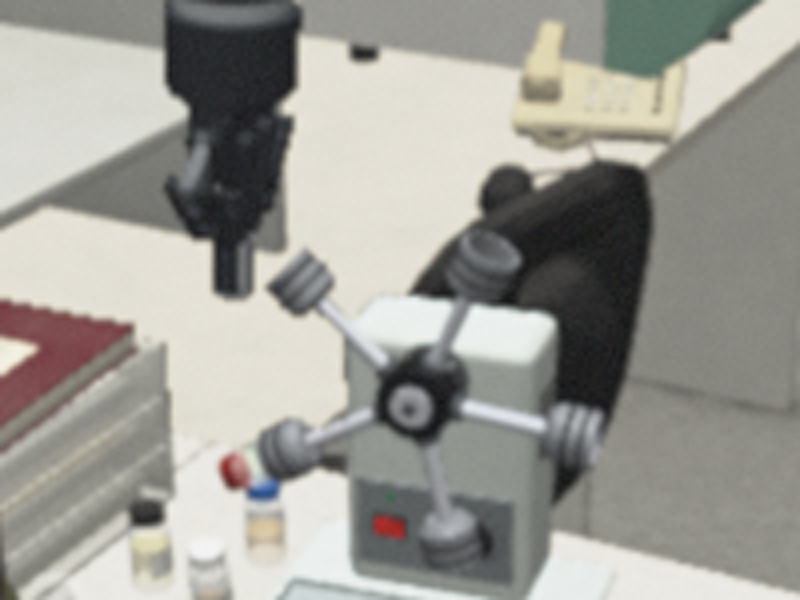

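View pics/t6.png

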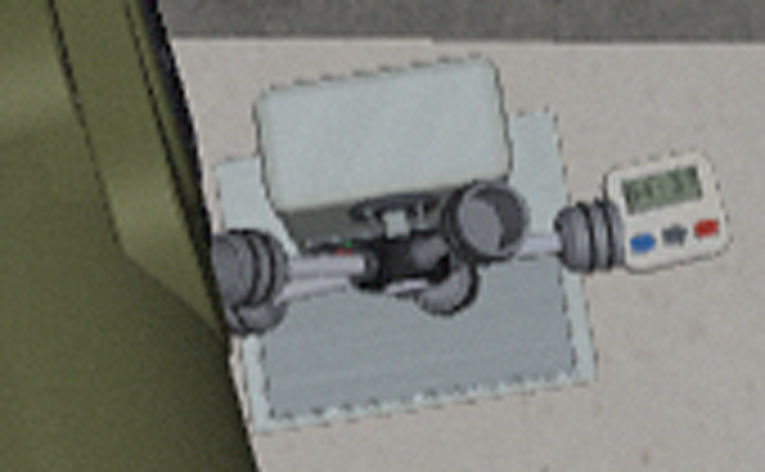

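move_arm --pt "-11 -2 2 0" --pt "-21 -2 -10 0" --pt "-32 -2 -22 0" --pt "-44 -2 -32 0" --pt "-57 -2 -39 0"

```text
time: 7.15
eef_pos: [0.4747, 0.0898, 0.2503]
orientation: [[-0.151, 0.988, 0.012], [0.987, 0.15, 0.057], [0.055, 0.02, -0.998]]
ft_force: [0.2, 2.8, 3.0]
gripper_width: -0.0003
```

```bash
python3 -c "
from h import *
to(0,0,258)
save('side','s7.png',(150,350,90,240),4)"
```

```text
t 7.15 world [0.4747 0.0898 0.2503] rot mm [  0.8  57.6 250.3] F [0.19 2.82 2.97] w -0.0003
toolx [0.004 0.998 0.055] tooly [ 1.    -0.005  0.02 ]
shift [-57.1  -0.4 -10.9] yaw left 3.138
```

View pics/s7.png

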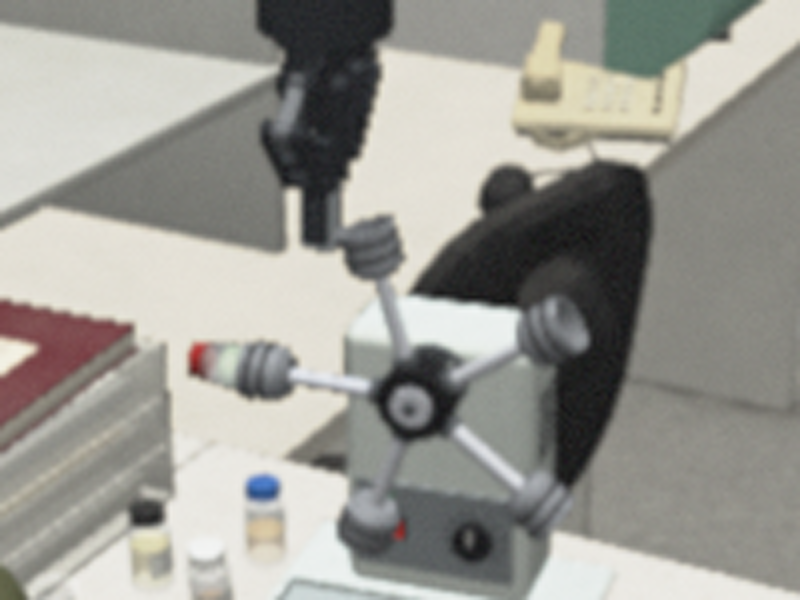

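move_arm --pt "-15 -1 -5 0" --pt "-30 -1 -9 0" --pt "-43 -1 -10 0" --pt "-56 -1 -11 0" --pt "-69 -1 -10 0"

```text
time: 7.7
eef_pos: [0.4848, 0.0171, 0.257]
orientation: [[-0.148, 0.989, 0.013], [0.988, 0.147, 0.056], [0.053, 0.021, -0.998]]
ft_force: [0.7, 1.5, -0.7]
gripper_width: 0.0004
```

```bash
python3 -c "
from h import *
to(0,-46,239)
save('side','s8.png',(150,350,90,240),4)"
```

```text
t 7.7 world [0.4848 0.0171 0.257 ] rot mm [ -0.5 -15.8 257. ] F [ 0.72  1.54 -0.74] w 0.0004
toolx [0.007 0.999 0.053] tooly [ 1.    -0.008  0.021]
shift [-31.1   0.3  16.4] yaw left 3.134
```

View pics/s8.png

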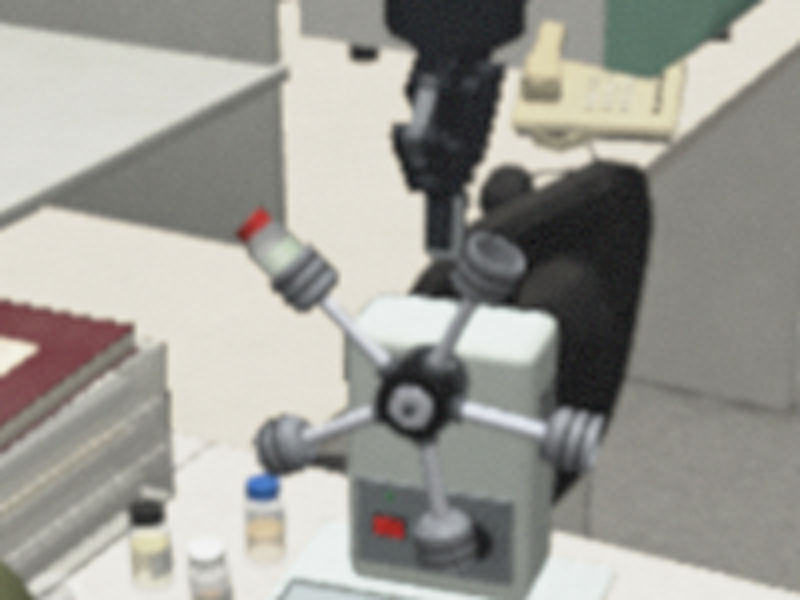

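move_arm --pt "-8 0 4 0" --pt "-14 0 7 0" --pt "-20 0 10 0" --pt "-26 0 14 0" --pt "-31 0 17 0"

```text
time: 8.25
eef_pos: [0.4894, -0.016, 0.2373]
orientation: [[-0.144, 0.989, 0.012], [0.988, 0.144, 0.055], [0.053, 0.02, -0.998]]
ft_force: [0.4, 0.9, 1.0]
gripper_width: 0.0001
```

```bash
python3 -c "
from h import *
to(0,-46,270)
save('side','s9.png',(150,350,90,240),4)"
```

```text
t 8.25 world [ 0.4894 -0.016   0.2373] rot mm [ -1.  -49.2 237.3] F [0.39 0.94 1.04] w 0.0001
toolx [0.011 0.999 0.053] tooly [ 1.    -0.012  0.02 ]
shift [  4.9   1.6 -32.5] yaw left 3.131
```

View pics/s9.png

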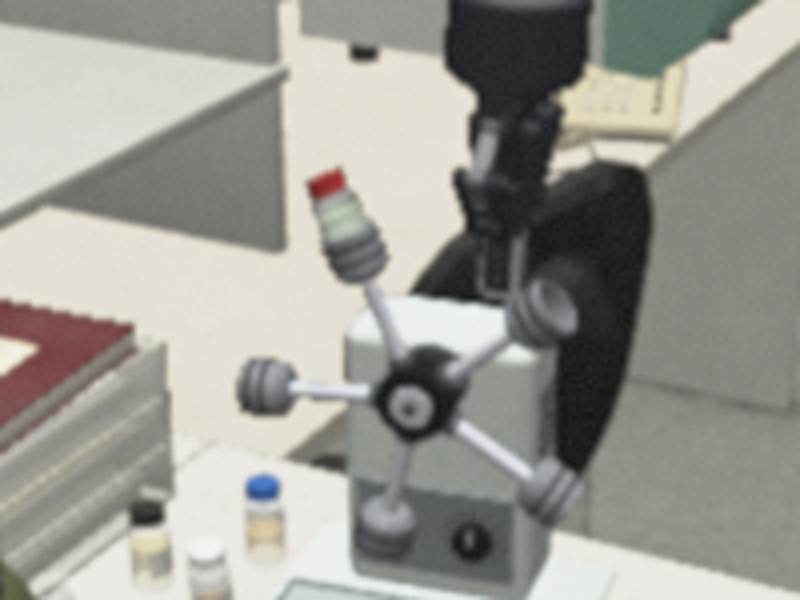

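move_arm --pt "0 0 -18 0" --pt "0 0 -36 0" --pt "-12 0 -37 0" --pt "-24 0 -37 0" --pt "-36 0 -37 0"

```text
time: 8.8
eef_pos: [0.4934, -0.0561, 0.2706]
orientation: [[-0.142, 0.99, 0.01], [0.988, 0.142, 0.055], [0.053, 0.018, -0.998]]
ft_force: [0.1, 0.3, -0.8]
gripper_width: -0.0002
```

```bash
cat >> h.py <<'E'
def fit(obs):
    "obs: list of (kind,k,u,v) full-image side pixels; returns theta"
    from scipy.optimize import least_squares
    s=arm.get_calibration("side"); H=np.array([0,0,.165]); d=np.radians(72)
    def res(q):
        P=[R(YAW)@(H+r*armdir(q[0]+k*d))+O for r,k,u,v in obs]
        return (proj(P,s)-[[o[2]-q[1],o[3]-q[2]] for o in obs]).ravel()
    best=min((least_squares(res,[t,0,0]) for t in np.radians([-30,0])),key=lambda r:r.cost)
    print("theta deg",np.degrees(best.x[0]),"shift px",best.x[1:],best.fun.round(1))
E
python3 -c "
from h import *
to(0,-85,250)
save('side','s10.png',(150,350,90,240),4)
save('wrist','w10.png')"
```

```text
t 8.8 world [ 0.4934 -0.0561  0.2706] rot mm [ -3.3 -89.5 270.6] F [ 0.1   0.25 -0.84] w -0.0002
toolx [0.013 0.999 0.053] tooly [ 1.    -0.014  0.018]
shift [ 3.4  2.9 20.9] yaw left 3.129
```

View pics/s10.png

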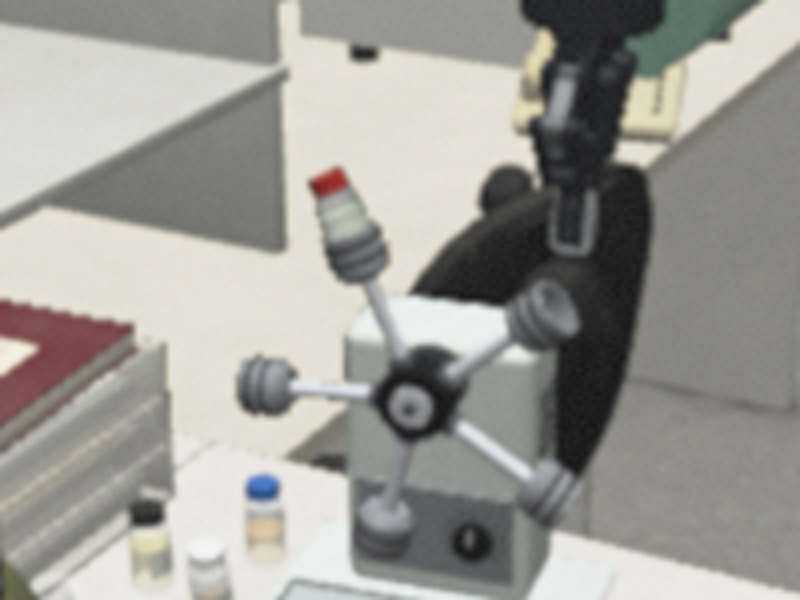

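View pics/w10.png

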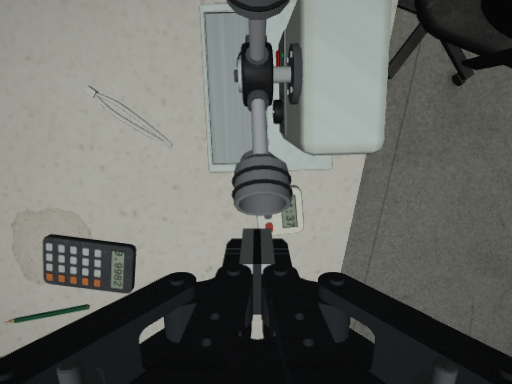

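```bash
python3 -c "
from h import *
o=[(.0925,0,357,252),(.0925,1,543,315),(.0925,2,548,492),(.0925,3,386,527),(.0925,4,266,386),(.138,0,326,182)]
fit([(r,k,u/4+150,v/4+90) for r,k,u,v in o])
to(0,-66,255)"
```

```text
theta deg -22.728711777508636 shift px [-0.40672612  0.18191219] [ 0.   0.1 -1.2  0.8  0.2  0.1 -0.1 -0.   1.1  0.1 -0.  -1. ]
t 8.9 world [ 0.4933 -0.0573  0.2704] rot mm [ -3.6 -90.7 270.4] F [-0.05 -0.05 -0.31] w -0.0
toolx [0.016 0.998 0.054] tooly [ 1.    -0.017  0.017]
shift [23.8  2.9 16.8] yaw left 3.126
```

move_arm --pt "8 2 0 0" --pt "16 3 0 0" --pt "22 3 0 0" --pt "22 3 8 0" --pt "22 3 14 0"

```text
time: 9.4
eef_pos: [0.4932, -0.0338, 0.257]
orientation: [[-0.14, 0.99, 0.009], [0.989, 0.14, 0.055], [0.053, 0.017, -0.998]]
ft_force: [0.6, 0.8, -0.3]
gripper_width: 0.0
```

```bash
python3 -c "
from h import *
for th in (49,56,60,64,68,70,72):
    t=np.radians(th); print(th,(-107*np.sin(t)+17*np.cos(t)+4).round(1),(165+107*np.cos(t)+17*np.sin(t)).round(1))
to(0,-84,230)
"
```

```text
49 -65.6 248.0
56 -75.2 238.9
60 -80.2 233.2
64 -84.7 227.2
68 -88.8 220.8
70 -90.7 217.6
72 -92.5 214.2
t 9.4 world [ 0.4932 -0.0338  0.257 ] rot mm [-1.00e-01 -6.75e+01  2.57e+02] F [ 0.56  0.76 -0.3 ] w 0.0
toolx [0.014 0.998 0.053] tooly [ 1.    -0.015  0.017]
shift [-18.   -0.1  26.1] yaw left 3.127
```

Push to about arm1 = 62°, then look.

move_arm --pt "0 0 8 0" --pt "-5 0 14 0" --pt "-9 0 19 0" --pt "-14 0 24 0" --pt "-16 0 26 0"

```text
time: 9.9
eef_pos: [0.4957, -0.0491, 0.2296]
orientation: [[-0.139, 0.99, 0.009], [0.989, 0.139, 0.056], [0.054, 0.017, -0.998]]
ft_force: [0.3, -0.0, 1.9]
gripper_width: -0.0002
```

```bash
python3 -c "
from h import *
to(0,-90.7,217.6)
save('side','s11.png',(150,350,90,240),4)"
```

```text
t 9.9 world [ 0.4957 -0.0491  0.2296] rot mm [  0.  -82.9 229.6] F [ 0.3  -0.03  1.88] w -0.0002
toolx [0.016 0.998 0.054] tooly [ 1.    -0.017  0.017]
shift [-8.4 -0.1 11.6] yaw left 3.126
```

View pics/s11.png

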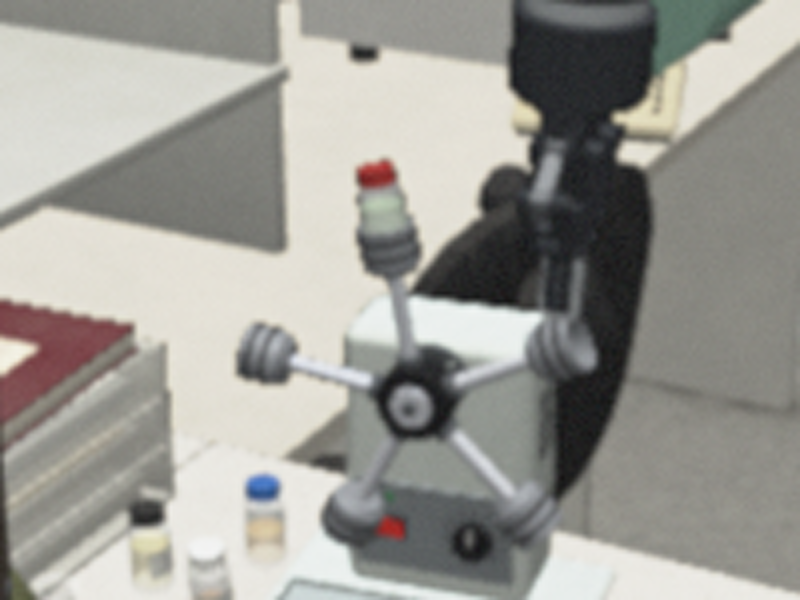

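move_arm --pt "-2 0 3 0" --pt "-4 0 6 0" --pt "-6 0 9 0" --pt "-7 0 10 0" --pt "-7 0 10 0"

```text
time: 10.45
eef_pos: [0.4967, -0.0556, 0.219]
orientation: [[-0.139, 0.99, 0.009], [0.989, 0.138, 0.056], [0.054, 0.017, -0.998]]
ft_force: [0.8, 0.3, -0.0]
gripper_width: -0.0002
```

```bash
python3 -c "
from h import *
to(0,-92.5,214.2)
save('side','s12.png',(180,310,100,240),5);save('top','t12.png',(155,325,130,235),4.5)"
```

```text
t 10.45 world [ 0.4967 -0.0556  0.219 ] rot mm [  0.  -89.5 219. ] F [ 0.75  0.26 -0.04] w -0.0002
toolx [0.016 0.998 0.054] tooly [ 1.    -0.017  0.017]
shift [-3.3 -0.1  4.6] yaw left 3.126
```

View pics/s12.png

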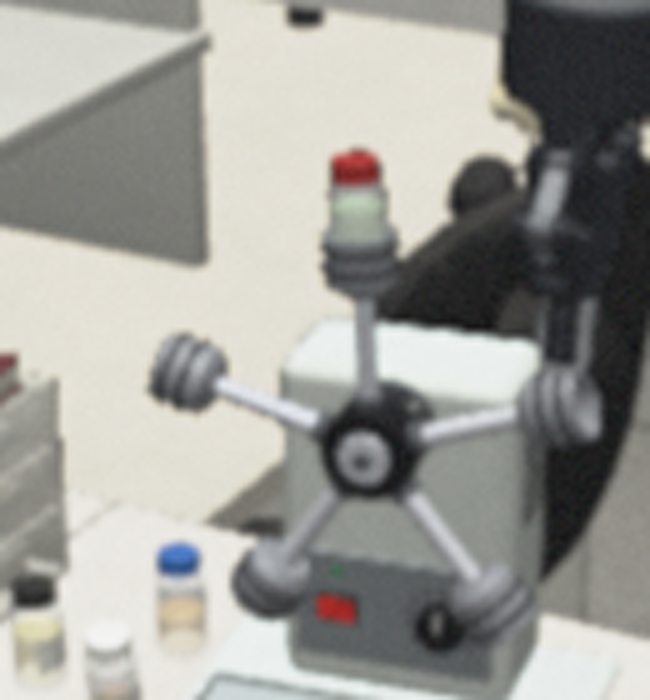

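View pics/t12.png

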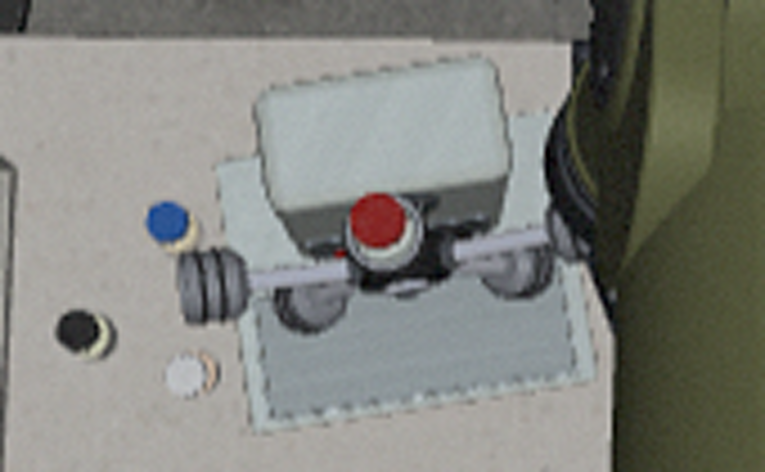

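```bash
python3 -c "
from h import *
o=[(.0925,0,360,258),(.0925,1,560,402),(.0925,2,490,603),(.0925,3,271,577),(.0925,4,188,372),(.138,0,355,160)]
fit([(r,k,u/5+180,v/5+100) for r,k,u,v in o])
t=arm.get_calibration('top')
for th in (-6,-4,-2,0,2):
    a=np.radians(th);f=lambda r,k:R(YAW)@(np.array([0,0,.165])+r*armdir(a+k*1.2566))+O
    print(th,((proj([f(.141,0),f(.0925,4),f(.02,0)],t)-[155,130])*4.5).round(0).tolist(), ((proj([f(.141,0),f(.0925,0)],arm.get_calibration('side'))-[180,100])*5).round().tolist())
"
```

```text
theta deg -3.055404879447194 shift px [-0.61423916 -0.1365411 ] [ 0.  -0.1 -0.9  0.9  0.2 -0.4  0.5 -0.5  0.4 -0.  -0.2  0. ]
-6 [[354.0, 220.0], [209.0, 284.0], [393.0, 257.0]] [[341.0, 154.0], [353.0, 258.0]]
-4 [[366.0, 218.0], [210.0, 283.0], [395.0, 257.0]] [[352.0, 154.0], [360.0, 258.0]]
-2 [[378.0, 216.0], [211.0, 282.0], [396.0, 256.0]] [[362.0, 155.0], [367.0, 259.0]]
0 [[390.0, 214.0], [212.0, 280.0], [398.0, 256.0]] [[373.0, 156.0], [374.0, 259.0]]
2 [[402.0, 213.0], [213.0, 279.0], [399.0, 256.0]] [[384.0, 157.0], [381.0, 260.0]]
```

move_arm --pt "-1 0 1.5 0" --pt "-2 0 3 0" --pt "-3 0 4 0" --pt "-3 0 4.5 0" --pt "-3 0 4.5 0"

```text
time: 11.05
eef_pos: [0.497, -0.0577, 0.2143]
orientation: [[-0.14, 0.99, 0.009], [0.989, 0.139, 0.056], [0.055, 0.016, -0.998]]
ft_force: [0.1, -0.2, 0.3]
gripper_width: 0.0001
```

```bash
python3 -c "
from h import *
to(0,-92.5,214.2)
save('side','s13.png',(180,310,100,240),5);save('top','t13.png',(155,325,130,235),4.5)"
```

```text
t 11.05 world [ 0.497  -0.0577  0.2143] rot mm [ -0.  -91.7 214.3] F [ 0.1  -0.22  0.25] w 0.0001
toolx [0.015 0.998 0.055] tooly [ 1.    -0.016  0.016]
shift [-0.8  0.   0.1] yaw left 3.126
```

View pics/s13.png

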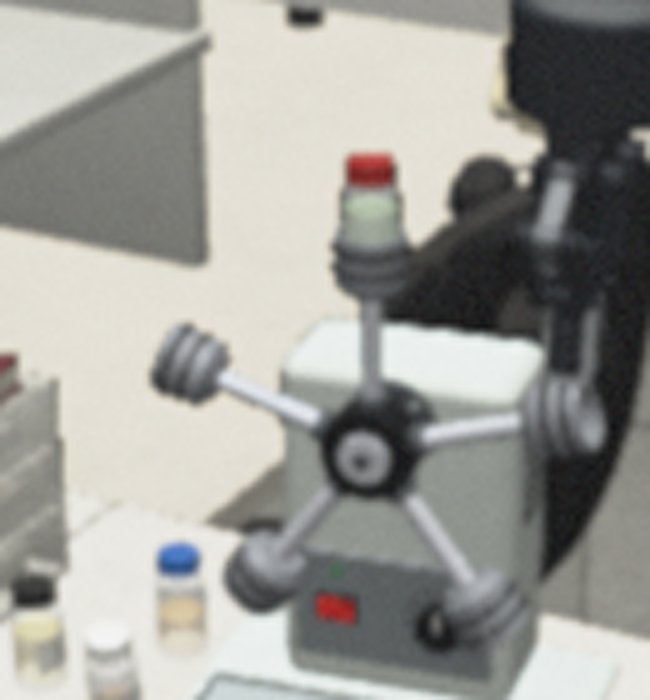

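View pics/t13.png

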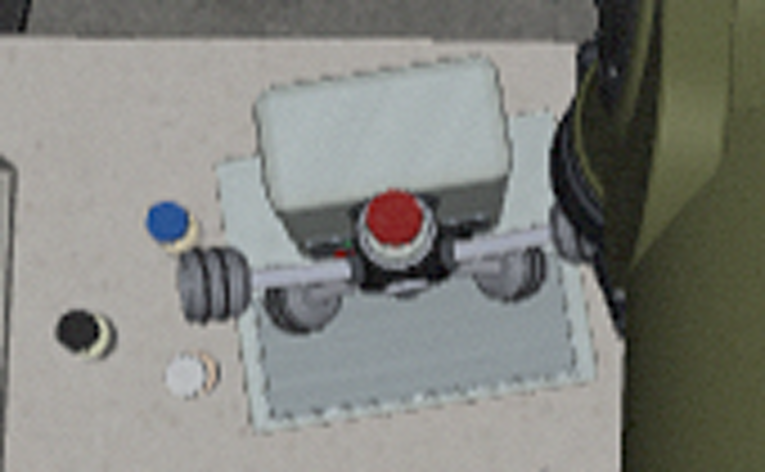

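move_arm --pt "0 0 -10 0" --pt "0 0 -30 0" --pt "-5 0 -60 0" --pt "-15 0 -90 0" --pt "-30 0 -120 0"

```text
time: 11.65
eef_pos: [0.5, -0.0933, 0.3345]
orientation: [[-0.142, 0.99, 0.009], [0.988, 0.141, 0.056], [0.054, 0.017, -0.998]]
ft_force: [-0.1, 0.2, 0.6]
gripper_width: 0.0001
```

move_arm --pt "-30 -10 -10 0" --pt "-60 -20 -20 0" --pt "-90 -25 -20 0" --pt "-120 -25 -20 0" --pt "-120 -25 -20 0"

```text
time: 12.15
eef_pos: [0.491, -0.222, 0.347]
orientation: [[-0.134, 0.991, 0.009], [0.989, 0.134, 0.056], [0.054, 0.016, -0.998]]
ft_force: [-0.3, -1.2, -0.7]
gripper_width: -0.0001
```

```bash
python3 -c "
from h import *
st()
save('side','s14.png',(180,310,100,240),5);save('top','t14.png',(155,325,130,235),4.5)"
```

```text
t 12.15 world [ 0.491 -0.222  0.347] rot mm [ -31.4 -253.   347. ] F [-0.27 -1.18 -0.73] w -0.0001
toolx [0.021 0.998 0.054] tooly [ 1.    -0.022  0.016]
```

View pics/s14.png

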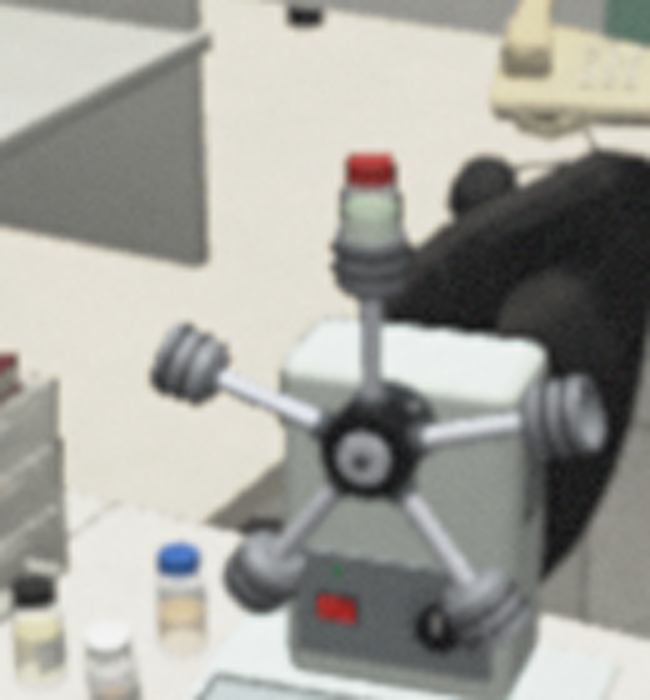

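View pics/t14.png

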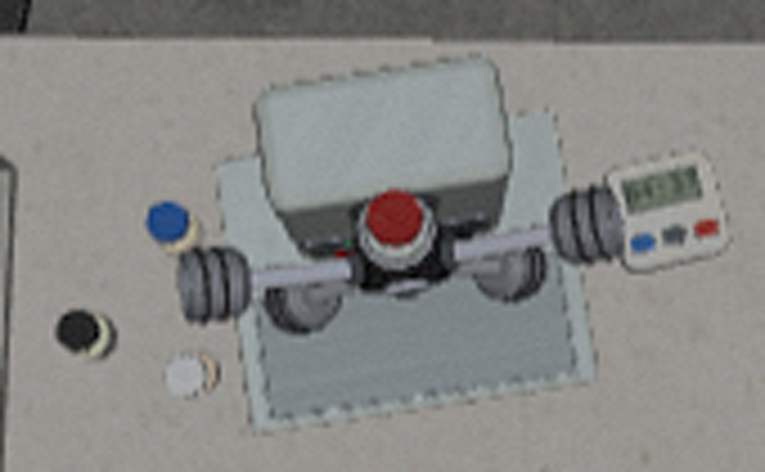

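```bash
python3 -c "
from h import *
o=[(.0925,0,373,262),(.0925,1,566,412),(.0925,2,485,606),(.0925,3,264,570),(.0925,4,190,364),(.138,0,370,165)]
fit([(r,k,u/5+180,v/5+100) for r,k,u,v in o])
"
```

```text
theta deg -0.1807580647318093 shift px [-0.31487359  0.05198543] [-0.3 -0.5 -1.2  1.  -0.1  0.   0.7 -0.1  0.8  0.1  0.1 -0.5]
```

move_arm --pt "0 0 0 0" --pt "0 0 0 0" --pt "0 0 0 0" --pt "0 0 0 0" --pt "0 0 0 0"

```text
time: 12.75
eef_pos: [0.492, -0.2164, 0.3478]
orientation: [[-0.141, 0.99, 0.009], [0.988, 0.14, 0.057], [0.055, 0.017, -0.998]]
ft_force: [-0.1, 0.2, -0.7]
gripper_width: -0.0002
```

```bash
python3 -c "
from h import *
st(); print(arm.hand_in())"
```

```text
t 12.75 world [ 0.492  -0.2164  0.3478] rot mm [ -29.5 -247.6  347.8] F [-0.12  0.15 -0.68] w -0.0002
toolx [0.014 0.998 0.055] tooly [ 1.    -0.015  0.017]
the job is handed in; nothing more can be done
None
```

The red-capped vial now points straight up and the hand is clear of everything; I handed the job in at 12.75 s.

- **How it went:** I turned the wheel about 120° clockwise with the shut fingertips. All of it was done on one arm, the next one clockwise from the vial's. I first pushed its cup from the side, then lifted off and pressed the cup's upper edge down in small steps. No second arm was needed.
- **Wheel angle:** A fit to the side picture after retreating gives -0.2°. By eye the top picture shows the cap about 1° past upright, which is within the calibration error.
- **Surroundings:** In the last pictures the three loose vials and the timer are where they started. The hand stayed clear of the red vial in every picture I took.
- **Forces:** The wrist force readings after each move stayed below about 5 N.
- **What went wrong:** On the way in, a turn of the hand ran into a joint's range limit and left the tool tilted about 3°. I turned it the other way and worked with that tilt, well above the wheel at the time.

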